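# Close the tubes and lift out the carrier

### The job

Both snap caps on the two-tube carrier are still raised: press each one fully home while the carrier sits in its dock. Then take the carrier by its centre handle, lift it straight up about 15 cm above the dock and finish still holding it there, level and steady, with both caps closed. Keep the carrier upright throughout and leave the bottle, the vial and the slide box near it where they stand.

Things in the scene. Friction and masses are not known exactly. Their poses are not given: they have to be found in the camera images.
- carrier: loose grey plastic tube carrier with a black centre handle, 64 (x) x 170 (y) x 130 (z) mm, about 0.33 kg (varies), balanced about its centre. Origin: centre of its underside; z up. Two clear 27 mm tubes are fixed in it at y = +58 and y = -58 mm (x = 0). Base 10 mm thick, deck top at z = 45 mm. Rigid except for the two caps
- handle (a point): centre of the handle's grip block, at (0, 0, 111) mm in the carrier frame; the block is 18 mm thick (x) x 40 mm long (y) x 38 mm high (z 92 to 130 mm), with a thinner stem below. Grip it from above with the fingers closing along the carrier's x; its top stands 48 mm above the closed caps
- cap_plus (a joint): how far the cap on the tube at the carrier's +y end is raised: 0 = fully home (metres, up to 0.010); starts raised 5 to 9 mm. It is held by friction, stays where left, and moves down under a push of about 6 to 8 N
- cap_minus (a joint): the same for the cap at the carrier's -y end
- cap_plus_top (a point): centre of the flat top of the +y cap (white round cap, 32 mm diameter, 18 mm high); 82 mm above the carrier's underside when home, and higher by the joint value when raised
- cap_minus_top (a point): the same for the -y cap
- dock: fixed aluminium tray that the carrier sits in, 80 (x) x 186 (y) x 22 mm. Origin: centre of its underside on the bench, axes as the carrier's at the start. Its floor is 10 mm above the bench, its rim walls 22 mm high with 3 mm of play round the carrier; the carrier lifts straight out
- amber_bottle: bystander: upright brown bottle with a black cap, 43 mm diameter, 88 mm high; origin at the centre of its underside
- small_vial: bystander: small upright brown vial with a ribbed cap, 23 mm diameter, 38 mm high; origin at the centre of its underside
- slide_box: bystander: low slip-lid box of glass slides, beige with a pale blue lid, 34 x 83 x 30 mm; origin at the centre of its underside
There are look-alikes about, which are no part of the job. What is shaped like the dock but green is not meant.

How it is judged (in metres and radians):
On the way, in this order (a step that is already met when the one before it is completed fails the run):
1. both caps are fully home while the carrier is still seated in its dock (value of joint each of cap_plus, cap_minus below 0.0015 m and z of carrier in the frame of dock below 0.014 m), for 0.2 s.
2. the carrier is lifted clear of the dock (z of carrier in the frame of dock above 0.05 m and contact force between carrier and dock below 0.05 N), for 0.1 s.
At the end, for the whole second after the job is handed in: the gripper still holds the carrier, underside 100 to 240 mm above the bench, within 50 mm of straight over the dock, level to 0.09 rad, under 20 mm/s and 0.15 rad/s, touching only the gripper; both caps within 1.5 mm of home; no bystander moved over 25 mm (value of joint each of cap_plus, cap_minus below 0.0015 m and z of carrier in the frame of dock between 0.1 and 0.24 m and horizontal distance between carrier and dock below 0.05 m and angle between carrier's own z axis and vertical below 0.09 rad and linear speed of carrier below 0.02 m/s and angular speed of carrier below 0.15 rad/s and contact force between the fingers and carrier above 2 N and contact force between carrier and dock below 0.05 N and contact force between carrier and amber_bottle below 0.05 N and contact force between carrier and small_vial below 0.05 N and contact force between carrier and slide_box below 0.05 N and distance of each of amber_bottle, small_vial, slide_box from where it was at the start of the episode below 0.025 m); the arm keeps its last pose, push and grip.
It fails at once if the carrier was tilted by more than 0.3 rad (17 degrees) (angle between carrier's own z axis and vertical above 0.3 rad).
It fails at once if the carrier was lifted while a cap was still raised (z of carrier in the frame of dock above 0.04 m and value of joint any of cap_plus, cap_minus above 0.003 m).
It fails at once if the amber bottle was knocked or moved (over 25 mm, or tipped over 0.5 rad) (distance of amber_bottle from where it was at the start of the episode above 0.025 m or angle between amber_bottle's own z axis and vertical above 0.5 rad).
It fails at once if the small vial was knocked or moved (over 25 mm, or tipped over 0.5 rad) (distance of small_vial from where it was at the start of the episode above 0.025 m or angle between small_vial's own z axis and vertical above 0.5 rad).
It fails at once if the slide box was knocked or moved (over 25 mm, or tipped over 0.5 rad) (distance of slide_box from where it was at the start of the episode above 0.025 m or angle between slide_box's own z axis and vertical above 0.5 rad).
It also fails if it takes over 48 s, if anything falls off the work surface, if the arm or the gripper's body presses on something with over 40 N, if the wrist force passes 120 N, or if a joint passes its speed limit or range.

### The arm

A 6-joint arm with a two-finger parallel gripper is mounted at the origin on a cart in front of the work surface, level with it; the furniture and walls round the work are solid. World frame = base frame: x ahead of the robot, y to its left, z up, the work surface at z = 0. Lengths are in m, angles in degrees, forces in N, time in s.
With the tool pointing down it reaches from about 0.25 to 0.725 m from the base axis. Payload 9.7 kg.
Tool frame: the origin (TCP) lies between the finger pads; the fingertips stand 19 mm ahead of it and the grasp point (between the pads) is the TCP; x points along the fingers, y is the direction in which the jaws open and shut, and the axes are right-handed (so a half turn about x gives the same grasp; the last joint's range is limited). The gripper opens to 85 mm and grips with 20 to 120 N. Pads are 22 mm wide; open, the fingers measure 114 mm over their backs; the gripper's body (76 mm by 85 mm) begins 54 mm behind the grasp point. The pads swing forward as they close: fully open they stand 13 mm farther back than shut.
Start: joints at [-75, 4.979, 10.078, 95.1, 0, 90], TCP at [0.142, -0.531, 0.25] pointing down, gripper open.
Joint ranges: [-179.16, 179.16], [-48.56, 103.87], [-65.8, 70.77], [-126.05, 130.52], [-82.76, 87.17], [-180, 180]. Speed limits (degrees/s): [127.2, 127.2, 147.25, 180, 180, 180].

### API

Orientations are given as [roll, pitch, yaw] about the fixed x, y, z axes, in that order (R = Rz(yaw) Ry(pitch) Rx(roll)).
In Python, from workcell import bot gives the robot as it stands. The module is installed in compiled form; this text tells all that it offers.
- The arm moves only by the shell command python3 -m handwheel 'ROWS' [FORCE]. ROWS is JSON, a list of rows, each a list of 7 numbers: the turn, a rotation vector about the tool's x, y, z in degrees, then the shift along the tool's x, y, z in m, then the closure, from -1 (fully open) to 1 (shut), so that 0 is half open. In form: [[ax, ay, az, dx, dy, dz, fingers], ...]. A call has 1 to 20 rows; each row is the pose to reach, as a shift and turn from the pose commanded when the call began, along the tool's axes at that moment; what a row does not reach only later rows make up. A row lasts 1/8 s, in which the tool goes at most 62.5 mm and 10.7 degrees, less where a joint would pass 70% of its speed; a pose out of reach is approached as far as the arm can. A call with a gripper value outside its range is refused whole. The fingers move at their own pace and stop on an object; FORCE is the grip in N (left out, the last holds). Time passes only in rows, so rows that repeat a pose let the fingers close. It gives the time, the measured TCP pose, the force and the opening at its end, in the units of the state.
- bot.get_obs(): the state, without advancing time (a new reading comes with each control period).
- bot.camera(name): name is "side" or "top"; returns a dict with "frame" (480x640x3 uint8, red, green, blue), "fx", "fy", "cx", "cy" (pixels), "k1" (the pictures are not rectified: a ray, as slopes to the right and down, at radius r is drawn at 1 + k1 r^2 times it, then the intrinsics apply), "R" (3x3) and "t" (3): a world point X has camera coordinates R X + t. Camera axes: x right, y down, z forward; pixel columns grow to the right and rows downward; lengths in m; the calibration is good to about 2 mm. A picture is of the moment at which its call begins. There is no depth.
- bot.job_done(): hands the job in, once; it reports no verdict.
Trained networks look in a picture, given as the dict that the camera call returned (one of the last four; its "shot" number tells which), for a name from the list of things; names that differ only in an ending like _2 or _b are one class to them, and where a whole thing is asked for, a point or a joint stands for the part that bears it (a point fixed in the world has none). Each returns a list of dicts, best first, with "conf" (0 to 1); they miss things now and then, are a little off and sometimes report something else, mostly with a low value. They report only what shows in the picture. A call takes as long as a camera call. They do not tell look-alikes from the thing itself.
- bot.look_for(name, picture): "bbox" ([left, top, width, height] as shares, 0 to 1, of the picture: columns of its width, rows of its height, round what is visible of it).
- bot.tip_of(name, picture): "centre" ([column, row] as shares, 0 to 1, of the picture: columns of its width, rows of its height: a listed point, or the origin of a listed thing).
The state is a dict: "time": time; "q": joint angles; "qd": joint speeds; "joint_efforts": joint torques, N m; "ee_pos": TCP position; "tcp_rot": TCP orientation; "wrist_force": force on the tool from outside, world axes, zero at the start; "torque": the same for the moment, N m; "opening": finger opening in m.
Only numpy, scipy, OpenCV 4.12 (cv2) and the standard library are available. Lean on these libraries where they do the work, as an engineer would, in place of code of your own. Each camera call takes 0.05 s, during which the arm holds its last target.

## Working session

There is one attempt and no reset: what is moved stays moved. The work goes in short steps, Python scripts to look and compute and a shell command to move; the robot and the scene stay as the last step left them, time stands still between calls to the robot, and variables do not carry over. Pictures are saved under pics/ and viewed, and the job is handed in when it is done.

```bash
mkdir -p pics
cat > h.py <<'E'
import numpy as np, cv2
from workcell import bot
def ray(c,u,v):
    K=np.array([[c['fx'],0,c['cx']],[0,c['fy'],c['cy']],[0,0,1.]])
    p=cv2.undistortPoints(np.array([[[u,v]]],float),K,np.array([c['k1'],0,0,0,0.]))[0,0]
    R=np.array(c['R']);t=np.array(c['t'])
    return -R.T@t, R.T@np.array([p[0],p[1],1.])
def atz(c,u,v,z):
    o,d=ray(c,u,v); return o+d*(z-o[2])/d[2]
def proj(c,X):
    R=np.array(c['R']);t=np.array(c['t']);p=R@np.array(X,float)+t
    x,y=p[0]/p[2],p[1]/p[2]; s=1+c['k1']*(x*x+y*y)
    return c['fx']*x*s+c['cx'],c['fy']*y*s+c['cy']
def tri(c1,p1,c2,p2):
    o1,d1=ray(c1,*p1);o2,d2=ray(c2,*p2)
    A=np.stack([d1,-d2],1);s=np.linalg.lstsq(A,o2-o1,rcond=None)[0]
    a=o1+d1*s[0];b=o2+d2*s[1]
    return (a+b)/2,np.linalg.norm(a-b)
def save(n,f): cv2.imwrite('pics/'+n+'.png',cv2.cvtColor(f,cv2.COLOR_RGB2BGR))
E
python3 - <<'E'
from h import *
o=bot.get_obs();print({k:np.round(v,3) for k,v in o.items()})
for n in ('side','top'):
    c=bot.camera(n);save(n+'0',c['frame']);print(n,c['shot'],c['k1'],c['fx'],-np.array(c['R']).T@np.array(c['t']))
    for k in ['carrier','handle','cap_plus_top','cap_minus_top','dock','amber_bottle','small_vial','slide_box']:
        print(k,[(np.round(np.array(r['centre'])*[640,480],1).tolist(),round(r['conf'],2)) for r in bot.tip_of(k,c)])
E
```

```text
{'time': np.float64(0.0), 'q': array([-7.5000e+01,  5.0090e+00,  1.0033e+01,  9.5099e+01,  1.0000e-03,
        9.0002e+01]), 'qd': array([ 0.013,  0.03 ,  0.015,  0.098, -0.059,  0.05 ]), 'joint_efforts': array([ 2.000e-03, -5.204e+01,  4.648e+01,  1.700e-02,  0.000e+00,
       -0.000e+00]), 'ee_pos': array([ 0.142, -0.531,  0.25 ]), 'tcp_rot': array([-90.78 ,  89.925, 104.219]), 'wrist_force': array([ 0.266, -0.478, -0.418]), 'torque': array([-0.018, -0.041,  0.018]), 'opening': np.float64(0.086)}
side 1 0.05276578656831502 552.8388255478642 [ 0.46081009 -0.89162221  0.6954435 ]
carrier [([256.2, 308.6], 0.72)]
handle [([250.9, 264.2], 0.83)]
cap_plus_top [([263.9, 285.5], 0.55)]
cap_minus_top [([262.5, 285.5], 0.75)]
dock [([335.5, 256.1], 0.95), ([254.6, 311.1], 0.69)]
amber_bottle [([391.1, 300.0], 0.69)]
small_vial [([326.3, 372.6], 0.72)]
slide_box [([247.2, 231.2], 0.55)]
top 2 -0.0641751208024095 444.72334426473844 [0.47541654 0.0977952  0.96633111]
carrier [([352.8, 307.5], 0.61)]
handle [([360.7, 309.1], 0.77), ([356.5, 308.3], 0.16)]
cap_plus_top [([325.1, 316.2], 0.53)]
cap_minus_top [([390.3, 302.1], 0.55)]
dock [([274.6, 219.3], 0.77), ([356.8, 310.6], 0.62), ([358.9, 306.6], 0.31)]
amber_bottle [([350.9, 178.0], 0.6)]
small_vial [([440.4, 256.5], 0.46)]
slide_box [([193.1, 307.0], 0.82)]
```

View pics/side0.png

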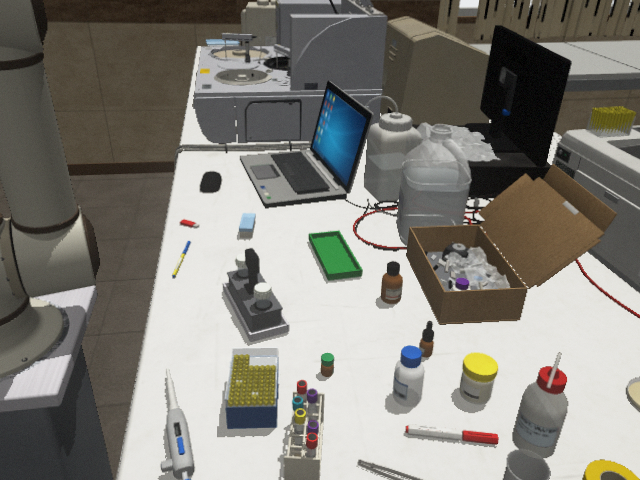

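View pics/top0.png

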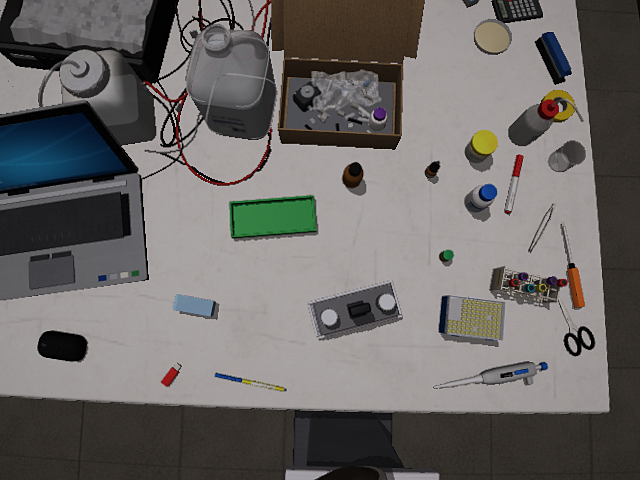

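The carrier is at (255,300) in the side picture and (355,308) in the top picture, sitting in a grey dock. The candidates for the dock are the grey tray at top (355,310) and the green tray at top (274,218), side (335,255). I choose the grey one. The bystanders in the top picture are the bottle at (353,176), the vial at (446,257) and the slide box at (195,306). Next I measure and crop close.

Run:
```python
from h import *
s=bot.camera('side');t=bot.camera('top')
a=cv2.resize(s['frame'][225:355,200:310],None,fx=4,fy=4,interpolation=cv2.INTER_CUBIC)
b=cv2.resize(t['frame'][265:355,290:420],None,fx=6,fy=6,interpolation=cv2.INTER_CUBIC)
save('cs',a);save('ct',b)
for k,z in [('handle',.121),('cap_plus_top',.099),('cap_minus_top',.099),('carrier',.01)]:
    p=[np.array(r['centre'])*[640,480] for r in bot.tip_of(k,t)[:1]]
    q=[np.array(r['centre'])*[640,480] for r in bot.tip_of(k,s)[:1]]
    if p: print(k,'top',np.round(p[0],1),np.round(atz(t,*p[0],z),4))
    if q: print(k,'side',np.round(q[0],1),np.round(atz(s,*q[0],z),4))
    if p and q: print('tri',tri(t,p[0],s,q[0]))
```

```text
handle top [357.6 307.1] [0.4843 0.024  0.121 ]
handle side [253.6 263.9] [0.4843 0.0084 0.121 ]
tri (array([0.48456561, 0.02313813, 0.111601  ]), np.float64(0.0002665009265929426))
cap_plus_top top [324.8 315.5] [0.467  0.0851 0.099 ]
cap_plus_top side [246.4 257.4] [0.4721 0.0689 0.099 ]
tri (array([0.46959873, 0.08487003, 0.08912202]), np.float64(0.005319917990715643))
cap_minus_top top [388.2 302.5] [ 0.4947 -0.0371  0.099 ]
cap_minus_top side [265.  288.2] [ 0.5022 -0.0433  0.099 ]
tri (array([ 0.49862202, -0.03781357,  0.09513542]), np.float64(0.007640153663006428))
carrier top [353.9 313.2] [0.4725 0.022  0.01  ]
carrier side [254.8 308.8] [0.4831 0.0139 0.01  ]
tri (array([0.47787788, 0.02142548, 0.00438717]), np.float64(0.010834493234507513))
```

View pics/cs.png

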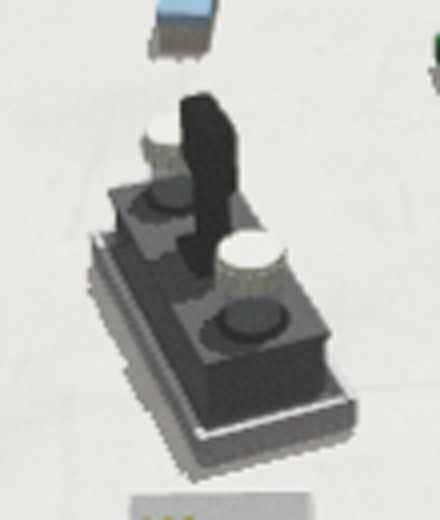

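View pics/ct.png

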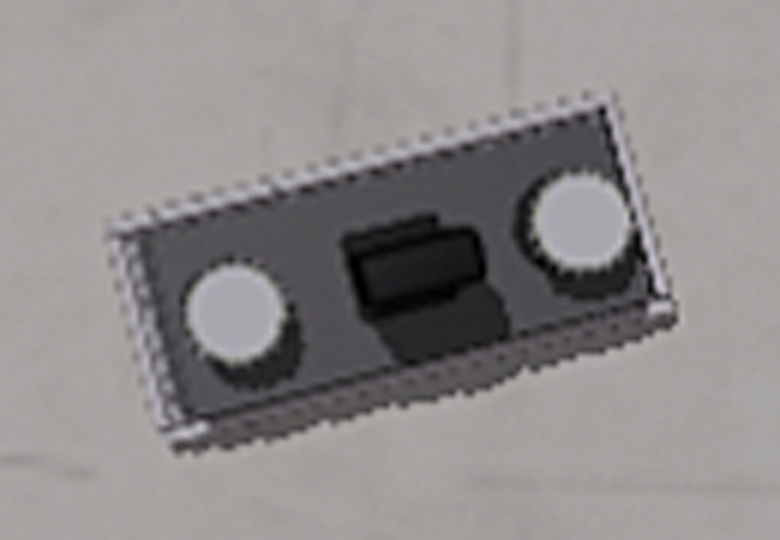

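Run:
```python
from h import *
t=bot.camera('top');s=bot.camera('side')
g=t['frame'].astype(int); m=(g.min(2)>150).astype(np.uint8); m[:265]=0;m[355:]=0;m[:,:312]=0;m[:,410:]=0
# white caps via local crop threshold
for (u,v) in [(329,317),(387,302)]:
    w=g[v-14:v+15,u-14:u+15].min(2); print(w[14,::2])
    for th in (160,175):
        n,l,st,ce=cv2.connectedComponentsWithStats((w>th).astype(np.uint8)); k=l[14,14]
        p=ce[k]+[u-14,v-14]; print(th,st[k],np.round(p,2),np.round(atz(t,*p,.099),4))
A=atz(t,329.2,317.2,.099);B=atz(t,386.7,301.8,.099);print(A,B,np.linalg.norm(A-B))
print('hand',atz(t,360.2,309.9,.14))
for u,v in [(263,287.3)]: print('side minus',atz(s,u,v,.099), tri(t,(386.7,301.8),s,(u,v)))
```

```text
[126  71  83 141 168 167 167 167 167 167 171 124  66  80  80]
160 [  7   7  15  15 171] [328.69 316.63] [0.4651 0.0775 0.099 ]
175 [  0   0  29  29 829] [329.   317.02] [0.4643 0.0769 0.099 ]
[ 77  58  27 156 168 167 167 167 168 166 170 121 174 156 157]
160 [  6   7  16  14 173] [386.62 301.47] [ 0.4966 -0.034   0.099 ]
175 [  0   0  29  29 818] [386.86 301.91] [ 0.4958 -0.0344  0.099 ]
[0.46401147 0.07652635 0.099     ] [ 0.49598998 -0.03412595  0.099     ] 0.11518053174815254
hand [0.4791452  0.02084242 0.14      ]
side minus [ 0.49863943 -0.03995608  0.099     ] (array([ 0.49747414, -0.03472608,  0.09532342]), np.float64(0.0027940092779744994))
```

```bash
cat >> h.py <<'E'
from scipy.spatial.transform import Rotation as Ro
YAW=15.8
def plan(target,flip=None):
    o=bot.get_obs();R=Ro.from_euler('xyz',o['tcp_rot'],degrees=True)
    y=np.array([np.cos(np.radians(YAW)),np.sin(np.radians(YAW)),0])
    x=np.array([0,0,-1.])
    for sg in (1,-1):
        G=Ro.from_matrix(np.stack([x,sg*y,np.cross(x,sg*y)],1))
        print('turn',np.round((R.inv()*G).as_rotvec(degrees=True),2))
    print('shift',np.round(R.inv().apply(np.array(target)-o['ee_pos']),4),'q',np.round(o['q'],1),'tool axes\n',np.round(R.as_matrix(),3))
    print('pos',np.round(o['ee_pos'],4),'t',o['time'],'F',np.round(o['wrist_force'],2),'open',o['opening'])
E
python3 -c "
from h import *
plan([.4965,-.034,.16])"
```

```text
turn [-90.8   0.   -0. ]
turn [89.2 -0.  -0. ]
shift [ 0.0903 -0.3886 -0.4708] q [-75.    5.   10.1  95.1  -0.   90. ] tool axes
 [[ 0.     0.259 -0.966]
 [-0.    -0.966 -0.259]
 [-1.     0.     0.   ]]
pos [ 0.1424 -0.5313  0.2503] t 1.5 F [-0.04  0.88 -0.4 ] open 0.08546302269608563
```

```bash
python3 -m handwheel '[[-8,0,0,0,-0.032,-0.039,1],[-16,0,0,0,-0.065,-0.078,1],[-24,0,0,0,-0.097,-0.118,1],[-32,0,0,0,-0.130,-0.157,1],[-40,0,0,0,-0.162,-0.196,1],[-48,0,0,0,-0.194,-0.235,1],[-56,0,0,0,-0.227,-0.275,1],[-64,0,0,0,-0.259,-0.314,1],[-72,0,0,0,-0.291,-0.353,1],[-80,0,0,0,-0.324,-0.392,1],[-88,0,0,0,-0.356,-0.432,1],[-90.8,0,0,0,-0.3886,-0.4708,1],[-90.8,0,0,0.03,-0.3886,-0.4708,1],[-90.8,0,0,0.06,-0.3886,-0.4708,1],[-90.8,0,0,0.09,-0.3886,-0.4708,1],[-90.8,0,0,0.09,-0.3886,-0.4708,1],[-90.8,0,0,0.09,-0.3886,-0.4708,1]]' 40
python3 - <<'E'
from h import *
plan([.4965,-.034,.13])
for n in ('side','top'):
    c=bot.camera(n);f=c['frame']
    f=f[150:350,150:400] if n=='side' else f[220:380,270:470]
    save(n+'1',cv2.resize(f,None,fx=3,fy=3))
E
```

```text
time: 3.62
ee_pos: [0.4969, -0.0341, 0.1616]
tcp_rot: [70.4, 89.9, -3.8]
wrist_force: [-0.5, 0.4, 0.4]
opening: 0.0001
turn [-0.    0.02 -0.07]
turn [ 1.8e+02 -1.1e-01 -4.0e-02]
shift [ 0.0316 -0.0004 -0.0002] q [-3.9 -3.1 -7.9 85.1  0.  70.3] tool axes
 [[ 0.001  0.962  0.272]
 [-0.     0.272 -0.962]
 [-1.     0.001  0.   ]]
pos [ 0.4969 -0.0341  0.1616] t 3.625 F [-0.48  0.4   0.44] open 9.707572161153093e-05
```

View pics/side1.png

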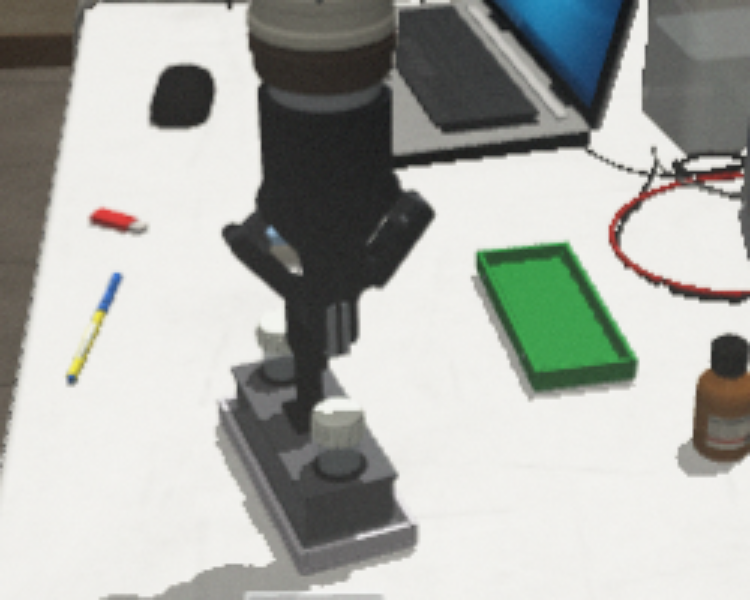

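View pics/top1.png

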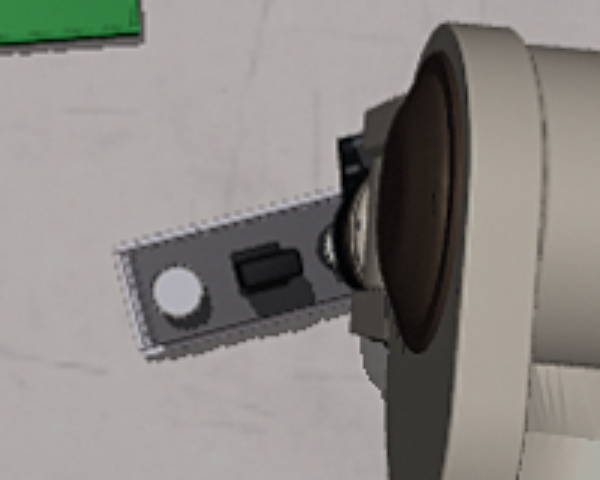

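The closed fingers hang over the -y cap, with the tip at side crop (338,345) and the cap top at (337,408). The handle is clear of them. Now I press in small steps.

```bash
python3 -m handwheel '[[0,0,0,0.015,0,0,1],[0,0,0,0.03,0,0,1],[0,0,0,0.038,0,0,1],[0,0,0,0.040,0,0,1],[0,0,0,0.042,0,0,1],[0,0,0,0.044,0,0,1],[0,0,0,0.046,0,0,1],[0,0,0,0.046,0,0,1]]'; python3 -c "
from h import *
plan([.4965,-.034,.111])"
```

```text
time: 4.72
ee_pos: [0.4968, -0.0341, 0.1148]
tcp_rot: [70.3, 89.9, -3.9]
wrist_force: [-0.3, 0.4, 2.9]
opening: 0.0003
turn [-0.    0.02 -0.05]
turn [ 1.8e+02 -8.0e-02 -3.0e-02]
shift [ 0.0038 -0.0002 -0.0001] q [ -3.9  -2.7 -12.7  79.9  -0.   70.3] tool axes
 [[ 0.001  0.962  0.272]
 [-0.     0.272 -0.962]
 [-1.     0.001  0.   ]]
pos [ 0.4968 -0.0341  0.1148] t 4.725 F [-0.31  0.43  2.95] open 0.00034836114205834517
```

```bash
for i in 1; do python3 -m handwheel '[[0,0,0,0.001,0,0,1],[0,0,0,0.002,0,0,1],[0,0,0,0.003,0,0,1],[0,0,0,0.003,0,0,1]]'; done
```

```text
time: 5.22
ee_pos: [0.4968, -0.0341, 0.1118]
tcp_rot: [70.3, 89.9, -3.9]
wrist_force: [-0.5, -0.4, 4.2]
opening: -0.0001
```

```bash
python3 -m handwheel '[[0,0,0,0.001,0,0,1],[0,0,0,0.001,0,0,1]]'
```

```text
time: 5.48
ee_pos: [0.4968, -0.0341, 0.111]
tcp_rot: [69.9, 89.9, -4.3]
wrist_force: [-1.6, -1.2, 6.3]
opening: -0.0001
```

```bash
python3 -m handwheel '[[0,0,0,0.0007,0,0,1],[0,0,0,0.0007,0,0,1]]'
```

```text
time: 5.72
ee_pos: [0.4968, -0.0341, 0.111]
tcp_rot: [70.7, 89.9, -3.5]
wrist_force: [-3.5, -0.2, 11.3]
opening: 0.0003
```

```bash
python3 -m handwheel '[[0,0,0,0.0007,0,0,1],[0,0,0,0.0007,0,0,1],[0,0,0,0.0007,0,0,1]]'; python3 -c "
from h import *
plan([.465,.077,.1616])"
```

```text
time: 6.1
ee_pos: [0.4969, -0.0341, 0.111]
tcp_rot: [70.7, 89.9, -3.5]
wrist_force: [-5.2, 1.4, 17.3]
opening: -0.0002
turn [-0.    0.04 -0.12]
turn [ 1.8e+02 -1.9e-01 -7.0e-02]
shift [-0.0507 -0.0003 -0.1155] q [ -3.9  -2.7 -13.1  79.4   0.   70.3] tool axes
 [[ 0.002  0.962  0.272]
 [-0.     0.272 -0.962]
 [-1.     0.002  0.001]]
pos [ 0.4969 -0.0341  0.111 ] t 6.1 F [-5.21  1.45 17.25] open -0.0002426597069071254
```

The -y cap bottomed out at tip z = 0.092 m, its exact home height, under 17 N. Next I go up, over the handle, to the +y cap.

```bash
python3 -m handwheel '[[0,0,0,-0.03,0,0,1],[0,0,0,-0.06,0,0,1],[0,0,0,-0.085,0,0,1],[0,0,0,-0.085,0,-0.03,1],[0,0,0,-0.085,0,-0.06,1],[0,0,0,-0.085,0,-0.09,1],[0,0,0,-0.085,0,-0.1155,1],[0,0,0,-0.085,0,-0.1155,1],[0,0,0,-0.055,0,-0.1155,1],[0,0,0,-0.03,0,-0.1155,1],[0,0,0,-0.016,0,-0.1155,1],[0,0,0,-0.016,0,-0.1155,1],[0,0,0,-0.016,0,-0.1155,1]]';python3 - <<'E'
from h import *
plan([.465,.077,.111])
c=bot.camera('side');save('side2',cv2.resize(c['frame'][150:350,150:400],None,fx=3,fy=3))
E
```

```text
time: 7.72
ee_pos: [0.4656, 0.0769, 0.1259]
tcp_rot: [82.4, 89.9, 8.2]
wrist_force: [0.1, 0.4, 1.4]
opening: -0.0001
turn [-0.02  0.01 -0.07]
turn [ 1.7998e+02 -1.1000e-01 -1.0000e-02]
shift [ 0.0149 -0.0005 -0.0002] q [  9.4  -6.4 -15.   81.4  -0.   83.6] tool axes
 [[ 0.001  0.962  0.272]
 [ 0.     0.272 -0.962]
 [-1.     0.001  0.   ]]
pos [0.4656 0.0769 0.1259] t 7.725 F [0.09 0.37 1.41] open -0.00010676634448201324
```

View pics/side2.png

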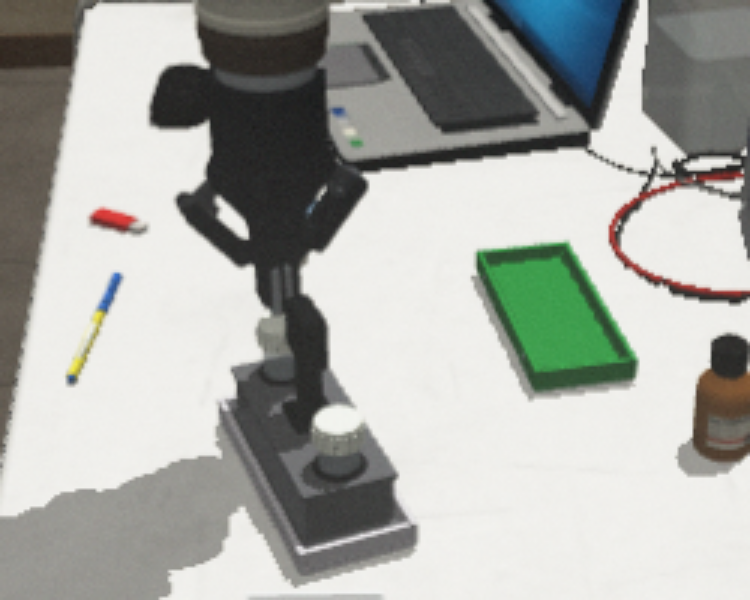

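The -y cap top has dropped from crop (337,408) to (337,422). The fingers are now just above the far (+y) cap at (275,315).

```bash
python3 -m handwheel '[[0,0,0,0.002,0,0,1],[0,0,0,0.004,0,0,1],[0,0,0,0.006,0,0,1],[0,0,0,0.008,0,0,1],[0,0,0,0.010,0,0,1],[0,0,0,0.012,0,0,1],[0,0,0,0.013,0,0,1],[0,0,0,0.014,0,0,1],[0,0,0,0.015,0,0,1],[0,0,0,0.015,0,0,1]]'
```

```text
time: 9.02
ee_pos: [0.4651, 0.0771, 0.111]
tcp_rot: [87.3, 89.9, 13.1]
wrist_force: [-4.1, -0.4, 10.3]
opening: 0.0002
```

```bash
python3 -m handwheel '[[0,0,0,0.001,0,0,1],[0,0,0,0.001,0,0,1]]'
```

```text
time: 9.28
ee_pos: [0.4652, 0.0772, 0.1109]
tcp_rot: [86.1, 89.9, 11.9]
wrist_force: [-7.1, -1.2, 17.8]
opening: 0.0003
```

```bash
python3 -m handwheel '[[0,0,0,0.0007,0,0,1],[0,0,0,0.0007,0,0,1],[0,0,0,0.0007,0,0,1]]'
```

```text
time: 9.65
ee_pos: [0.4653, 0.0772, 0.1109]
tcp_rot: [85.4, 89.9, 11.2]
wrist_force: [-8.3, -1.2, 23.7]
opening: 0.0001
```

```bash
python3 -m handwheel '[[0,0,0,-0.03,0,0,1],[0,0,0,-0.06,0,0,1],[0,0,0,-0.1,0,0,0],[0,0,0,-0.14,0,0,-1],[0,0,0,-0.14,0,-0.05,-1],[0,0,0,-0.14,0,-0.1,-1],[0,0,0,-0.14,0,-0.14,-1],[0,0,0,-0.14,0,-0.14,-1],[0,0,0,-0.14,0,-0.14,-1]]';python3 - <<'E'
from h import *
plan([.4803,.0216,.22])
t=bot.camera('top');s=bot.camera('side')
save('side3',cv2.resize(s['frame'][150:350,150:400],None,fx=3,fy=3))
save('top3',cv2.resize(t['frame'][220:380,270:470],None,fx=3,fy=3))
for c in (s,t):
  for k in ('handle','cap_plus_top','cap_minus_top'):
    print(k,[(np.round(np.array(r['centre'])*[640,480],1).tolist(),round(r['conf'],2)) for r in bot.tip_of(k,c)])
E
```

```text
time: 10.78
ee_pos: [0.4269, 0.2117, 0.2481]
tcp_rot: [-36.6, 90.0, -110.7]
wrist_force: [-0.1, -0.7, 0.5]
opening: 0.0851
turn [0.03 0.02 0.01]
turn [-1.7997e+02 -2.0000e-02  3.0000e-02]
shift [ 0.0281 -0.0005  0.1974] q [ 26.4  -5.1  -0.2  94.9  -0.  100.5] tool axes
 [[-0.     0.962  0.273]
 [-0.     0.273 -0.962]
 [-1.    -0.     0.   ]]
pos [0.4269 0.2117 0.2481] t 10.775 F [-0.12 -0.73  0.52] open 0.08513561294904105
handle [([250.6, 264.0], 0.69)]
cap_plus_top [([247.1, 261.1], 0.65), ([255.6, 312.4], 0.49)]
cap_minus_top [([264.0, 290.0], 0.65)]
handle [([357.5, 308.0], 0.82)]
cap_plus_top [([324.2, 314.7], 0.77), ([349.3, 178.8], 0.47)]
cap_minus_top [([387.6, 299.8], 0.65), ([356.9, 308.7], 0.51)]
```

View pics/side3.png

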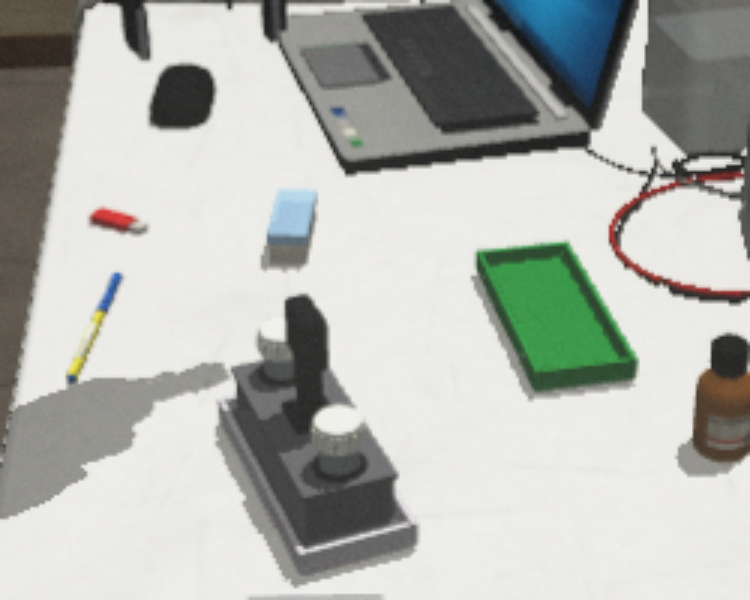

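View pics/top3.png

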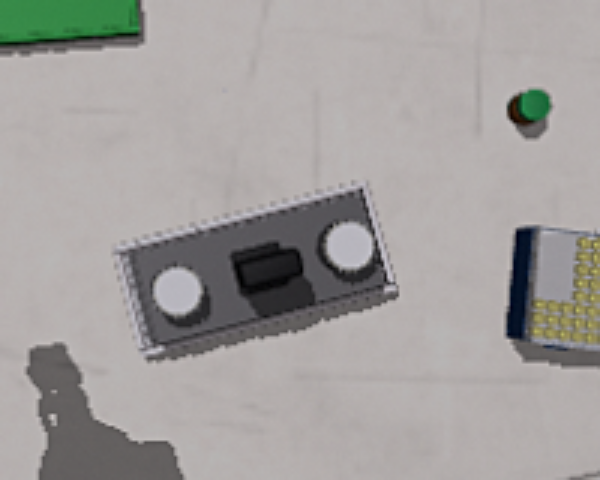

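Both caps now sit equally low, with tops at side crop (337,422) and (275,333). The bystanders have not moved. Now the handle.

```bash
python3 -m handwheel '[[0,0,0,0,0,0.05,-1],[0,0,0,0,0,0.1,-1],[0,0,0,0,0,0.15,-1],[0,0,0,0,-0.0005,0.1974,-1],[0,0,0,0.03,-0.0005,0.1974,-1],[0,0,0,0.06,-0.0005,0.1974,-1],[0,0,0,0.06,-0.0005,0.1974,-1],[0,0,0,0.06,-0.0005,0.1974,-1]]';python3 - <<'E'
from h import *
plan([.4803,.0216,.119])
s=bot.camera('side')
print(proj(s,[.465,.077,.092]),proj(s,[.4965,-.034,.092]))
save('side4',cv2.resize(s['frame'][150:350,150:400],None,fx=3,fy=3))
E
```

```text
time: 12.18
ee_pos: [0.4805, 0.0217, 0.1894]
tcp_rot: [75.6, 89.9, 1.4]
wrist_force: [0.2, 1.1, 0.5]
opening: 0.0855
turn [ 0.    0.02 -0.06]
turn [-1.8e+02  1.0e-01  3.0e-02]
shift [ 0.0704 -0.0003  0.0001] q [ 2.6 -5.3 -7.  88.3 -0.  76.8] tool axes
 [[ 0.001  0.962  0.272]
 [ 0.     0.272 -0.962]
 [-1.     0.001  0.   ]]
pos [0.4805 0.0217 0.1894] t 12.175 F [0.19 1.11 0.53] open 0.08546135462605746
(np.float64(242.89893670880173), np.float64(258.4507868656705)) (np.float64(261.7559340365573), np.float64(288.6268566971836))
```

View pics/side4.png

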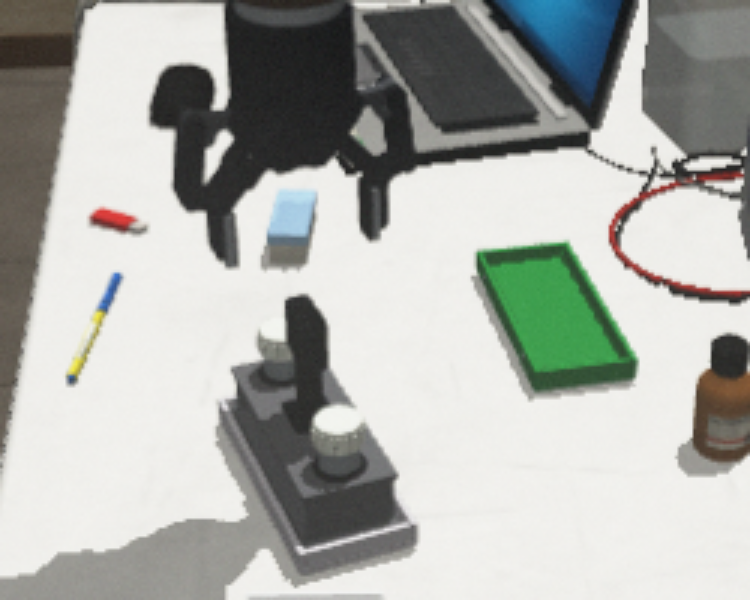

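The open fingers straddle the handle, at crop (222,255) and (372,230) with the handle top at (305,300). I descend and close.

```bash
python3 -m handwheel '[[0,0,0,0.025,0,0,-1],[0,0,0,0.05,0,0,-1],[0,0,0,0.065,0,0,-1],[0,0,0,0.0704,0,0,-1],[0,0,0,0.0704,0,0,-1],[0,0,0,0.0704,0,0,0],[0,0,0,0.0704,0,0,0.5],[0,0,0,0.0704,0,0,1],[0,0,0,0.0704,0,0,1],[0,0,0,0.0704,0,0,1],[0,0,0,0.0704,0,0,1],[0,0,0,0.0704,0,0,1],[0,0,0,0.0704,0,0,1]]' 60;python3 - <<'E'
from h import *
plan([.4803,.0216,.119])
s=bot.camera('side')
save('side5',cv2.resize(s['frame'][150:350,150:400],None,fx=3,fy=3))
E
```

```text
time: 13.85
ee_pos: [0.4804, 0.0217, 0.1179]
tcp_rot: [79.6, 90.0, 5.4]
wrist_force: [1.7, 0.1, 1.5]
opening: 0.0173
turn [-0.    0.   -0.02]
turn [ 1.8e+02 -4.0e-02 -1.0e-02]
shift [-0.0011 -0.0001  0.0001] q [  2.6  -5.  -14.6  80.4   0.   76.8] tool axes
 [[ 0.     0.962  0.272]
 [ 0.     0.272 -0.962]
 [-1.     0.     0.   ]]
pos [0.4804 0.0217 0.1179] t 13.85 F [1.66 0.1  1.52] open 0.017254831877842138
```

View pics/side5.png

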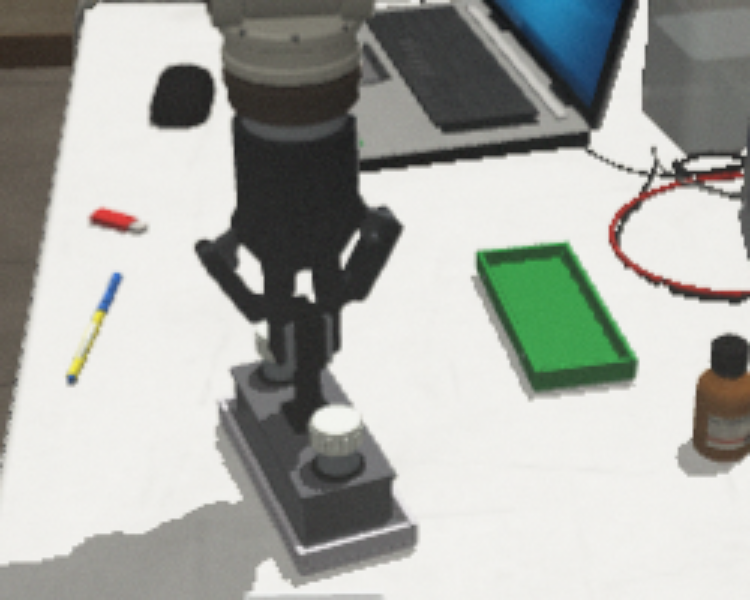

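The grip holds with the opening at 17.3 mm on the 18 mm block. I lift straight up.

```bash
python3 -m handwheel '[[0,0,0,-0.005,0,0,1],[0,0,0,-0.012,0,0,1],[0,0,0,-0.022,0,0,1],[0,0,0,-0.034,0,0,1],[0,0,0,-0.046,0,0,1],[0,0,0,-0.058,0,0,1],[0,0,0,-0.07,0,0,1],[0,0,0,-0.082,0,0,1],[0,0,0,-0.094,0,0,1],[0,0,0,-0.106,0,0,1],[0,0,0,-0.118,0,0,1],[0,0,0,-0.13,0,0,1],[0,0,0,-0.14,0,0,1],[0,0,0,-0.146,0,0,1],[0,0,0,-0.15,0,0,1],[0,0,0,-0.15,0,0,1],[0,0,0,-0.15,0,0,1],[0,0,0,-0.15,0,0,1],[0,0,0,-0.15,0,0,1],[0,0,0,-0.15,0,0,1]]' 60;python3 - <<'E'
from h import *
plan([.4803,.0216,.268])
s=bot.camera('side');t=bot.camera('top')
save('side6',cv2.resize(s['frame'][80:330,130:410],None,fx=2.4,fy=2.4))
save('top6',t['frame'])
print(bot.tip_of('carrier',s))
E
```

```text
time: 16.4
ee_pos: [0.4802, 0.0217, 0.2677]
tcp_rot: [-94.7, 90.0, -168.9]
wrist_force: [-0.6, 0.4, -3.8]
opening: 0.0174
turn [-0. -0.  0.]
turn [1.8e+02 1.0e-02 0.0e+00]
shift [-0.0003  0.      0.0001] q [ 2.6 -4.1  2.9 97.  -0.  76.8] tool axes
 [[-0.     0.962  0.272]
 [-0.     0.272 -0.962]
 [-1.    -0.    -0.   ]]
pos [0.4802 0.0217 0.2677] t 16.4 F [-0.57  0.37 -3.76] open 0.01741783733518736
[{'centre': [0.3936, 0.5096], 'conf': 0.77}]
```

View pics/side6.png

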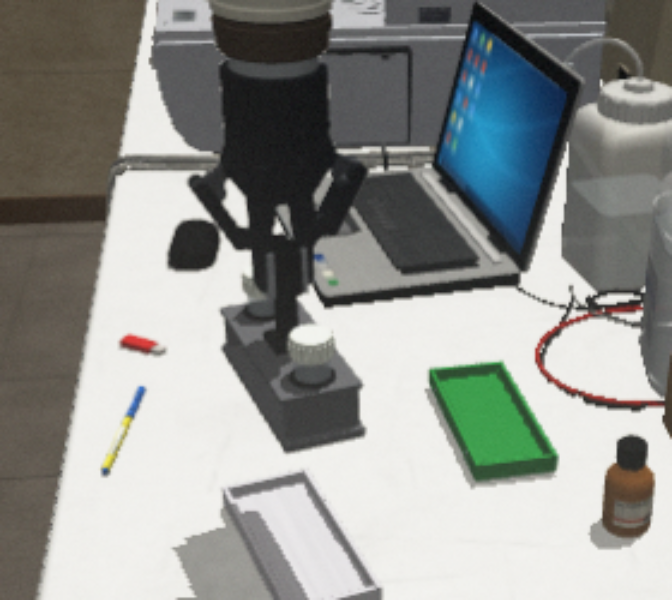

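View pics/top6.png

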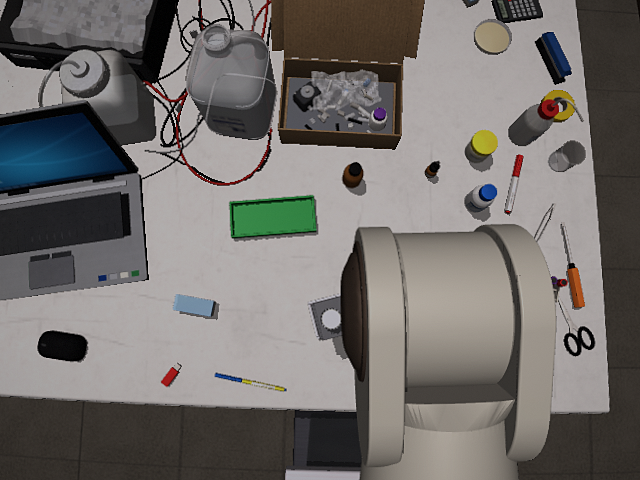

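The carrier hangs level above the empty grey dock at side crop (300,540). Its near cap is seated at (312,340), and the bottle and slide box are where they stood. I hand in.

```bash
python3 -c "
from h import *
o=bot.get_obs();print(np.round(o['qd'],2),o['wrist_force'],o['opening'])
print(bot.job_done())"
```

```text
[ 0.02 -0.05  0.05 -0.01  0.08 -0.08] [ 0.84886771  0.45909116 -4.04581771] 0.01756057117058089
the job is handed in; nothing more can be done
None
```

I pressed both caps home with the closed fingertips while the carrier sat in the grey dock. I then gripped the handle at 60 N, lifted the carrier straight up 15 cm and handed the job in at about 16.5 s. No verdict is reported.

- **Caps:** Both stopped hard with the fingertips at z = 0.092 m, the home height, at 17 N (-y cap) and 24 N (+y cap). In the pictures both tops sat lower afterwards.
- **Hold:** The fingers were 17.5 mm open on the 18 mm block, the wrist carried about 4 N of load, and the tool was vertical at z = 0.268 m. The arm was still.
- **Carrier:** It looked level in the side picture, clear of the empty dock.
- **Bystanders:** The bottle and slide box stood where they were in the last top picture. The arm hid the vial in that picture; it was last seen in place just before the grasp, and the arm went nowhere near it after that.
- **Far cap:** After the lift the fingers hid the +y cap from the side camera. That it is home rests on the press force and height, the picture taken before the grasp, and a partial view from the top.

No check disagreed, apart from a network error of up to about 8 mm in the cap positions. For those I used my own pixel measurements instead.

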